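# Let down the falling lid of a sample reader

### The arm

A 7-joint arm with a two-finger parallel gripper is mounted at the origin on the work surface. World frame = base frame: x ahead of the robot, y to its left, z up, the work surface at z = 0. Lengths are in mm, angles in rad, forces in N, time in s.
With the tool pointing down it reaches from about 400 to 900 mm from the base axis. Payload 5.5 kg.
Tool frame: the origin (TCP) lies on the front face of the gripper's body, between the roots of the fingers; the fingertips stand 73 mm ahead of it and the grasp point (between the pads) lies 54 mm ahead of it; z points along the fingers, x is the direction in which the jaws open and shut, and the axes are right-handed (so a half turn about z gives the same grasp; the last joint's range is limited). The gripper opens to 85 mm and grips with 20 to 120 N. Pads are 22 mm wide; open, the fingers measure 114 mm over their backs; the gripper's body (76 mm by 85 mm) begins 54 mm behind the grasp point. The pads swing forward as they close: fully open they stand 13 mm farther back than shut.
Start: joints at [-1.073, 0.501, -0.427, 1.55, 0.221, 1.138, -0.21], TCP at [151.185, 632.172, 303.91] pointing down, gripper open.
Joint ranges: [-2.88, 2.88], [-0.31, 2.03], [-1.54, 1.56], [0.2, 2.42], [-1.41, 4.55], [0.19, 2.02], [-2.57, 2.57]. Speed limits (rad/s): [2.57, 2.57, 3.14, 3.14, 3.14, 3.14, 3.14].

### API

Orientations are given as a rotation vector (axis times angle).
In Python, from bench import * gives the robot as it stands.
- The arm moves only by the shell command python3 -m crank 'ROWS' [FORCE]. ROWS is JSON, a list of rows, each an object of numbers: "tx", "ty", "tz": the shift along the tool's x, y, z in units of 30 mm (1.0 is 30 mm); "wx", "wy", "wz": the turn, a rotation vector about the tool's x, y, z in units of 6 degrees (1.0 is 6 degrees); "hand": the opening in per cent of the stroke, from 0 (shut) to 100 (fully open). A call has 1 to 12 rows; each row shifts and turns the commanded pose from where the row before left it, along the tool's axes as they then stand; what a row does not reach is not made up. A row lasts 1/10 s, in which the tool goes at most 50 mm and 8.59 degrees, less where a joint would pass 70% of its speed; a pose out of reach is approached as far as the arm can. A call is refused whole if a number of a shift passes 1 or a number of a turn 1, either way. A call with a gripper value outside its range is refused whole. The fingers move at their own pace and stop on an object; FORCE is the grip in N (left out, the last holds). Time passes only in rows, so rows that do not move let the fingers close. It gives the time, the measured TCP pose, the force and the opening at its end, in the units of the state.
- get_obs(): the state, without advancing time (a new reading comes with each control period).
- grab_frame(name): name is "scene" or "top" or "wrist"; returns a dict with "frame" (480x640x3 uint8, blue, green, red), "range_z" (480x640 float32, mm along the optical axis (not along the pixel's ray), 0 where there is no reading), "camera_matrix" (3x3 intrinsics, pixels), "distortion" ([k1, k2, p1, p2, k3] as OpenCV has them; the pictures are not rectified), "position" and "orientation" of the camera in the world; the wrist camera has in their place "T_tool_cam" (4x4, takes a point from camera to tool coordinates, whose origin is the TCP and whose axes are the tool frame's). Camera axes: x right, y down, z forward; pixel columns grow to the right and rows downward; lengths in mm; the calibration is good to about 2 mm. A picture is of the moment at which its call begins: read the wrist's pose just before it.
- finish_job(): hands the job in, once; it reports no verdict.
The state is a dict: "t": time; "joints": joint angles; "joint_vel": joint speeds; "tau": joint torques, N m; "tool_pos": TCP position; "orientation": TCP orientation; "wrist_force": force on the tool from outside, world axes, zero at the start; "wrist_torque": the same for the moment, N m; "opening": finger opening in mm.
Only numpy, scipy, OpenCV 4.12 (cv2) and the standard library are available. Lean on these libraries where they do the work, as an engineer would, in place of code of your own. Each camera call takes 0.05 s, during which the arm holds its last target.

### The job

The lid of the bench reader stands open, leaning back past upright. With the fingers, tip it forward so that it begins to fall, catch it on a finger from below while it is still clearly open, and let it down slowly and smoothly until it is fully shut, without letting it slam. Never pinch or grip the lid or push it hard, leave the glassware standing in and close beside the reader where it is, and finish clear of the reader.

Things in the scene. Friction and masses are not known exactly. Their poses are not given: they have to be found in the camera images.
- reader: fixed white box with an open-topped chamber; origin under the chamber's centre, on the table; x points from its front to its hinge side (roughly to the robot's left). Walls' outer faces at x = -75 and +75 mm, y = -100 and +100 mm, rim 100 mm up, inner floor 30 mm up; a foot 30 mm high reaches x = -80 mm. A grey console 85 mm high is joined on at y = -101 to -167 mm, x = -80 to +80 mm
- lid (a joint): hinge angle of the lid, rad: 0 = shut flat on the rim, 1.57 = upright, 1.8 = stop, leaning back (robot's left). A damper slows it: let go above about 1.6 it stays or sinks back to the stop; below about 1.45 it falls, first slowly (some 4 s from 1.4 to 0.6), at the end at about 0.4 rad/s, which is a slam. Let it down slower than 0.25 rad/s from 0.6 on; about 2 N at the tab carries it
- lid_edge (a point): middle of the outer edge of the lid's tab, on its underside, 188 mm from the hinge line; moves with the lid. The tab is flat, 70 mm wide, 6 mm thick, in the middle of the lid's free edge. Shut, it stands out 34 mm in front of the chamber's front wall, free from below, 102 mm over the table. Its x axis points along the lid to the hinge, z out of the lid's outer (upper) face
- lid_mid (a point): centre of the lid's underside, 80 mm from the hinge line; moves with the lid, same axes as lid_edge. The lid is a flat aluminium plate of about 0.35 kg, 200 mm wide and 8 mm thick, reaching from 2 to 158 mm from the hinge line; the tab goes on to 188 mm. The underside lies 1 mm (tab 2 mm) outside the plane through the hinge line
- hinge (a point): middle of the lid's hinge line, on the rim at the reader's +x side, 100 mm above the table, at x = 79 mm of the reader; fixed to the reader and has its axes; the hinge line runs along y
- sample: squat amber glass sample bottle, 40 mm across, 56 mm tall, standing loose inside the chamber, wholly below its rim; origin at its base centre. Leave alone
- flask: small loose glass flask with a green stopper, 44 mm across, 112 mm tall, standing on the table behind the hinge (reader's +x) side; origin at its base centre. Leave alone
- jar: small loose glass jar with a lid, 52 mm across, 70 mm tall, on the table off the reader's front (-x, +y) corner; origin at its base centre. Leave alone

How it is judged (in metres and radians):
On the way, in this order (a step that is already met when the one before it is completed fails the run):
1. the lid is tipped forward past its balance point (value of joint lid below 1.45 rad), for 0.1 s.
2. the fingers carry the falling lid at 0.1 to 0.6 rad, sinking under 0.25 rad/s (value of joint lid between 0.1 and 0.6 rad and contact force between the fingers and lid above 0.3 N and velocity of joint lid above -0.25 rad/s), for 0.3 s.
At the end, for the whole second after the job is handed in: the lid is shut (within 0.02 rad) and at rest, and the sample bottle, flask and jar are each within 20 mm of where it was (value of joint lid below 0.02 rad and velocity of joint lid between -0.05 and 0.05 rad/s and distance of each of sample, flask, jar from where it was at the start of the episode below 0.02 m); the robot touches nothing.
It fails at once if the lid slams: it closes faster than 0.25 rad/s between 0.15 and 0.012 rad (value of joint lid between 0.012 and 0.15 rad and velocity of joint lid below -0.25 rad/s).
It fails at once if the lid is gripped or pushed hard (over 15 N from the fingers) (contact force between the fingers and lid above 15 N).
It fails at once if the sample bottle, flask or jar is moved more than 20 mm, or lifted (distance of any of sample, flask, jar from where it was at the start of the episode above 0.02 m).
It also fails if it takes over 72 s, if anything falls off the work surface, if the arm or the gripper's body presses on something with over 40 N, if the wrist force passes 120 N, or if a joint passes its speed limit or range.

## Working session

There is one attempt and no reset: what is moved stays moved. The work goes in short steps, Python scripts to look and compute and a shell command to move; the robot and the scene stay as the last step left them, time stands still between calls to the robot, and variables do not carry over. Pictures are saved under pics/ and viewed, and the job is handed in when it is done.

```bash
ls; mkdir -p pics; cat > h.py <<'E'
from bench import *
import numpy as np, cv2
def save(n,f): cv2.imwrite(f'pics/{n}.png',f['frame'])
E
python3 - <<'E'
from h import *
o=get_obs(); print(o)
for n in ["scene","top","wrist"]:
    f=grab_frame(n); save(n+'0',f); np.savez(f'{n}0.npz',**f)
    print(n,{k:np.round(np.array(v),4).tolist() for k,v in f.items() if k not in('frame','range_z')})
E
```

```text
pics
{'t': 0.0, 'joints': array([-1.07281175,  0.50184074, -0.42678178,  1.55147273,  0.22080106,
        1.13828108, -0.21031628]), 'joint_vel': array([-1.68667664e-03, -8.06992875e-05,  9.07614910e-04, -1.57478857e-03,
        5.62503106e-04,  2.60823118e-04, -2.58721791e-04]), 'tau': array([-3.54231179e-04, -5.69526851e+01, -5.81669435e+00, -2.80943084e+01,
        1.06996400e-02,  1.17763810e-02,  5.04592805e-06]), 'tool_pos': array([151.13374159, 631.6117336 , 302.85336703]), 'orientation': array([ 2.46539011e+00,  1.94529667e+00, -2.45611450e-03]), 'wrist_force': array([-0.47535498, -0.53025328, -0.52506547]), 'wrist_torque': array([0.01322496, 0.00170885, 0.00323183]), 'opening': 85.0936227832719}
scene {'camera_matrix': [[589.3677, 0.0, 321.4195], [0.0, 589.3677, 246.4289], [0.0, 0.0, 1.0]], 'distortion': [-0.1442, 0.0, 0.0, 0.0, 0.0], 'position': [1251.3371, -21.1479, 647.5497], 'orientation': [-1.7036, -1.6036, 0.8094]}
top {'camera_matrix': [[622.7093, 0.0, 322.4925], [0.0, 622.7093, 239.0425], [0.0, 0.0, 1.0]], 'distortion': [-0.0281, 0.0, 0.0, 0.0, 0.0], 'position': [373.5056, 31.9886, 1048.139], 'orientation': [-2.1212, 2.1808, -0.1569]}
wrist {'camera_matrix': [[356.5641, 0.0, 319.7885], [0.0, 356.5641, 239.7425], [0.0, 0.0, 1.0]], 'distortion': [0.002, 0.0, 0.0, 0.0, 0.0], 'T_tool_cam': [[1.0, 0.0002, 0.0007, 0.1864], [-0.0004, 0.9603, 0.2791, -71.6172], [-0.0006, -0.2791, 0.9603, -69.9942], [0.0, 0.0, 0.0, 1.0]]}
```

View pics/scene0.png

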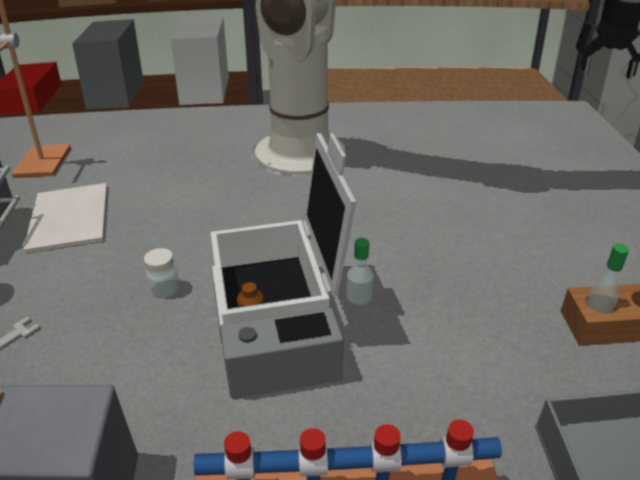

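View pics/top0.png

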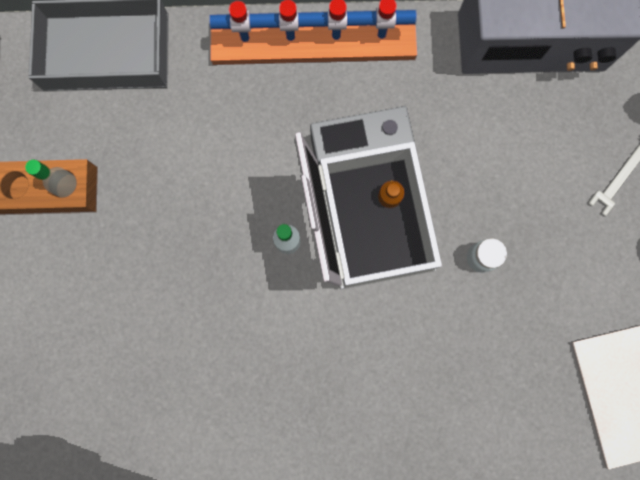

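View pics/wrist0.png

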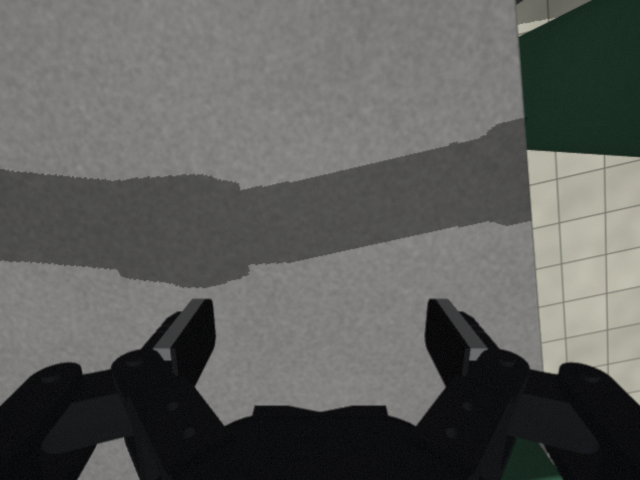

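The pictures show the reader in the top view, with rim corners near (412,147), (440,265) and (343,283). The lid stands along the line (300,140)-(325,278), the flask is at (286,236), the jar at (490,254), and the sample at (392,194). The hinge side is world +y, and the console is on the far side.

```bash
cat >> h.py <<'E'
from scipy.spatial.transform import Rotation as R
def cloud(f,T=None):
    K=np.array(f['camera_matrix']);d=np.array(f['distortion'])
    u,v=np.meshgrid(np.arange(640.),np.arange(480.))
    p=cv2.undistortPoints(np.stack([u.ravel(),v.ravel()],1).reshape(-1,1,2),K,d).reshape(480,640,2)
    z=f['range_z'].astype(float)
    P=np.dstack([p[...,0]*z,p[...,1]*z,z])
    if T is None: Rm=R.from_rotvec(f['orientation']).as_matrix();t=np.array(f['position'])
    else: Rm=T[:3,:3];t=T[:3,3]
    W=P@Rm.T+t
    W[z<=0]=np.nan
    return W
def ray(f,u,v,h):
    K=np.array(f['camera_matrix']);d=np.array(f['distortion'])
    p=cv2.undistortPoints(np.array([[[u,v]]],float),K,d).reshape(2)
    D=R.from_rotvec(f['orientation']).as_matrix()@np.array([p[0],p[1],1]);c=np.array(f['position'])
    return c+D*(h-c[2])/D[2]
E
python3 - <<'E'
from h import *
for n in ['top','scene']:
    f=dict(np.load(n+'0.npz')); W=cloud(f)
    g=f['frame'].astype(int)
    white=(g.min(2)>150)
    m=white&(abs(W[...,2]-100)<8)&(abs(W[...,0]-400)<300)&(abs(W[...,1])<250)
    P=W[m]; print(n,len(P),'z',np.median(P[:,2]),np.percentile(P,[1,99],axis=0).round(1).tolist())
    r=cv2.minAreaRect(P[:,:2].astype(np.float32)); print(r,cv2.boxPoints(r).round(1).tolist())
    c=np.zeros((480,640,3),np.uint8); c[m]=255; cv2.imwrite(f'pics/m_{n}.png',c)
    # lid : z 115..320 
    m2=(W[...,2]>125)&(abs(W[...,0]-400)<250)&(abs(W[...,1]-100)<150)
    m2&=~((g[...,1]>g[...,2]+25)) 
    P=W[m2]; print('lid',len(P),np.percentile(P,[1,50,99],axis=0).round(1).tolist())
    np.save(n+'lid.npy',P)
for n,pts in {'top':[(412,147),(440,265),(343,283),(322,160)]}.items():
    f=dict(np.load(n+'0.npz'))
    for p in pts: print(p,ray(f,*p,100).round(1))
E
```

```text
top 2474 z 99.51337969957916 [[439.9, -151.5, 94.9], [653.7, 24.2, 106.0]]
((547.0039672851562, -62.30089569091797), (201.26776123046875, 157.03591918945312), 9.38845157623291) [[434.8999938964844, -1.2999999523162842], [460.5, -156.1999969482422], [659.0999755859375, -123.4000015258789], [633.5, 31.600000381469727]]
lid 2523 [[432.8, 4.7, 128.1], [524.9, 31.2, 239.1], [625.9, 55.9, 286.6]]
scene 1661 z 99.85722002305386 [[443.0, -151.3, 97.2], [655.9, 23.8, 105.3]]
((548.4044189453125, -63.189964294433594), (204.57679748535156, 156.0195770263672), 9.420863151550293) [[434.70001220703125, -3.0], [460.29998779296875, -156.89999389648438], [662.0999755859375, -123.4000015258789], [636.5, 30.5]]
lid 4590 [[439.4, 5.1, 127.0], [558.4, 32.3, 207.5], [633.0, 54.3, 285.4]]
(412, 147) [ 649.6 -119.9  100. ]
(440, 265) [ 462.2 -153.8  100. ]
(343, 283) [438.8  -4.4 100. ]
(322, 160) [632.3  22.2 100. ]
```

```bash
python3 - <<'E'
import cv2
for n,(x0,x1,y0,y1) in {'top':(260,520,100,300),'scene':(130,400,120,400)}.items():
    im=cv2.imread(f'pics/{n}0.png')[y0:y1,x0:x1]; s=min(800/im.shape[1],600/im.shape[0])
    cv2.imwrite(f'pics/{n}0_z.png',cv2.resize(im,None,fx=s,fy=s,interpolation=cv2.INTER_CUBIC))
E
```

```text
(no output)
```

View pics/top0_z.png

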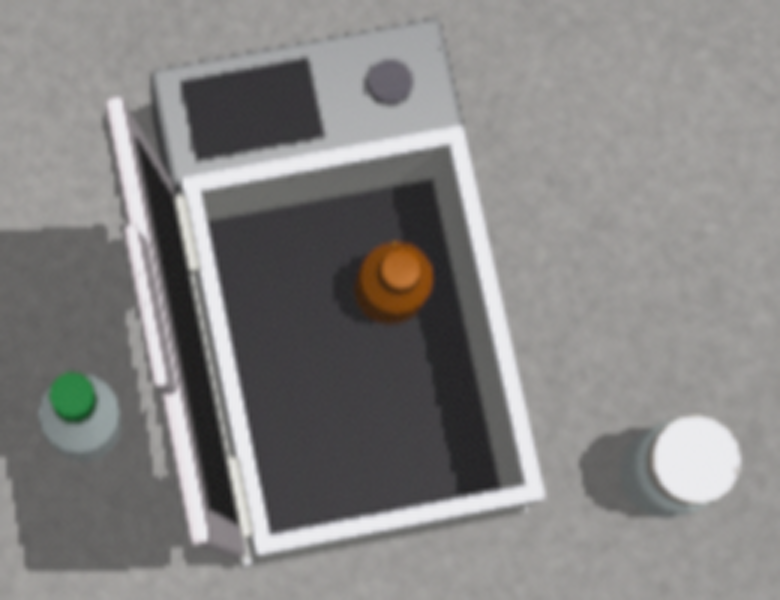

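View pics/m_top.png

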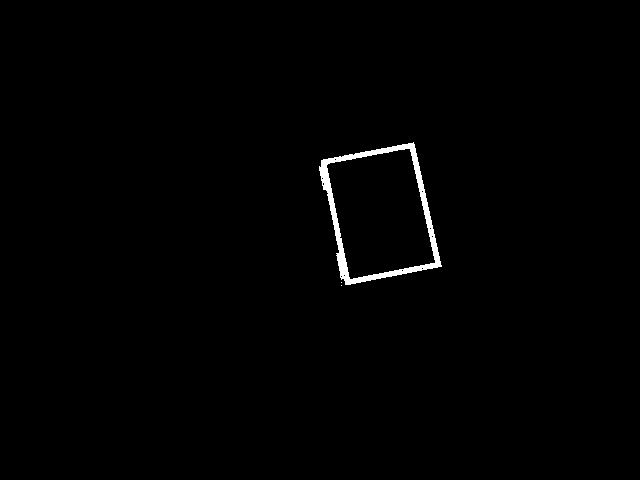

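```bash
cat > fk.py <<'E'
import numpy as np
from scipy.spatial.transform import Rotation as R
from scipy.optimize import least_squares
d=[267,0,293,0,342.5,0,97]; a=[0,0,0,52.5,77.5,0,76]; al=[0,-np.pi/2,np.pi/2,np.pi/2,np.pi/2,np.pi/2,-np.pi/2]
def fk(q,L=0,yaw=0):
    T=np.eye(4); T[:3,:3]=R.from_euler('z',yaw).as_matrix()
    for i in range(7):
        ca,sa,c,s=np.cos(al[i]),np.sin(al[i]),np.cos(q[i]),np.sin(q[i])
        T=T@np.array([[c,-s,0,a[i]],[s*ca,c*ca,-sa,-d[i]*sa],[s*sa,c*sa,ca,d[i]*ca],[0,0,0,1]])
    T[:3,3]+=T[:3,2]*L
    return T
E
python3 - <<'E'
from fk import *
q=[-1.07281175,0.50184074,-0.42678178,1.55147273,0.22080106,1.13828108,-0.21031628]
T=fk(q); print(T.round(3), np.degrees(np.arctan2(T[1,3],T[0,3])), np.hypot(*T[:2,3]))
print('meas',R.from_rotvec([2.46539011,1.94529667,-0.00245611]).as_matrix().round(3), np.degrees(np.arctan2(631.6,151.1)),np.hypot(151.1,631.6))
E
```

```text
[[ 2.25000e-01 -9.74000e-01 -5.00000e-03  9.13520e+01]
 [-9.74000e-01 -2.25000e-01  3.90000e-02 -5.82212e+02]
 [-4.00000e-02 -4.00000e-03 -9.99000e-01  3.12477e+02]
 [ 0.00000e+00  0.00000e+00  0.00000e+00  1.00000e+00]] -81.08270225771881 589.3354870942262
meas [[ 0.233  0.973 -0.001]
 [ 0.973 -0.233 -0.002]
 [-0.002 -0.    -1.   ]] 76.54578887405854 649.4226435842841
```

```bash
python3 -m crank '[{"tz":-1},{"tz":-1},{"tz":-1,"tx":-0.5,"ty":0.5},{"tx":-0.94,"ty":0.98},{"tx":-0.94,"ty":0.98},{"tx":-0.94,"ty":0.98},{"tx":-0.94,"ty":0.98},{"tx":-0.94,"ty":0.98},{"tx":-0.94,"ty":0.98},{"tx":-0.94,"ty":0.98},{"tx":-0.94,"ty":0.98},{"tx":-0.94,"ty":0.98}]' 20
python3 - <<'E'
from h import *
import pickle
o=get_obs(); print(o['t'],o['joints'].round(3),o['tool_pos'].round(1)); pickle.dump([o],open('log.pkl','wb'))
for n in ['top0','scene0']:
    f=dict(np.load(n+'.npz'));W=cloud(f)
    g=f['frame'].astype(int)
    if n=='top0':
        for nm,(u,v,h) in dict(flask=(285,232,105),jar=(491,253,70),sample=(393,190,80)).items(): print(nm,ray(f,u,v,h).round(1))
E
```

```text
0.15 [-1.073  0.502 -0.427  1.551  0.221  1.138 -0.21 ] [151.1 631.7 303.1]
flask [519.   82.1 105. ]
jar [ 481.8 -241.8   70. ]
sample [585.7 -89.4  80. ]schema error: expected keys tx, ty, tz, wx, wy, wz, hand
```

```bash
python3 -m crank '[{"tx":0,"ty":0,"tz":-1,"wx":0,"wy":0,"wz":0,"hand":100},{"tx":0,"ty":0,"tz":-1,"wx":0,"wy":0,"wz":0,"hand":100},{"tx":-0.5,"ty":0.5,"tz":-1,"wx":0,"wy":0,"wz":0,"hand":100},{"tx":-0.94,"ty":0.98,"tz":0,"wx":0,"wy":0,"wz":0,"hand":100},{"tx":-0.94,"ty":0.98,"tz":0,"wx":0,"wy":0,"wz":0,"hand":100},{"tx":-0.94,"ty":0.98,"tz":0,"wx":0,"wy":0,"wz":0,"hand":100},{"tx":-0.94,"ty":0.98,"tz":0,"wx":0,"wy":0,"wz":0,"hand":100},{"tx":-0.94,"ty":0.98,"tz":0,"wx":0,"wy":0,"wz":0,"hand":100},{"tx":-0.94,"ty":0.98,"tz":0,"wx":0,"wy":0,"wz":0,"hand":100},{"tx":-0.94,"ty":0.98,"tz":0,"wx":0,"wy":0,"wz":0,"hand":100},{"tx":-0.94,"ty":0.98,"tz":0,"wx":0,"wy":0,"wz":0,"hand":100}]' 20
cat > st.py <<'E'
from h import *
import pickle
o=get_obs(); L=pickle.load(open('log.pkl','rb')); L.append(o); pickle.dump(L,open('log.pkl','wb'))
Xr=np.array([-0.163,0.9866,0]);Yr=np.array([-0.9866,-0.163,0]);O=np.array([548,-65.5,0])
M=R.from_rotvec(o['orientation']).as_matrix()
p=o['tool_pos']-O
print('t',round(o['t'],2),'q',o['joints'].round(2),'world',o['tool_pos'].round(1),'reader',(p@Xr).round(1),(p@Yr).round(1),p[2].round(1),'open',round(o['opening'],1))
A=np.stack([Xr,Yr,[0,0,1]])
print('tool axes in reader: x',(A@M[:,0]).round(3),'y',(A@M[:,1]).round(3),'z',(A@M[:,2]).round(3),'F',(A@o['wrist_force']).round(2),'T',o['wrist_torque'].round(2))
E
python3 st.py
```

```text
t: 1.25
tool_pos: [339.1, 338.3, 393.8]
orientation: [2.466, 1.946, -0.0]
wrist_force: [1.3, 0.2, -0.4]
opening: 85.2
t 1.25 q [-0.57  0.09 -0.29  1.85  0.03  1.2   0.47] world [339.1 338.3 393.8] reader 432.4 140.3 393.8 open 85.2
tool axes in reader: x [ 0.922 -0.388 -0.   ] y [-0.388 -0.922  0.   ] z [-0.  0. -1.] F [ 0.02 -1.28 -0.36] T [ 0.02 -0.03  0.04]
```

```bash
python3 -m crank '[{"tx":0,"ty":0,"tz":0,"wx":0,"wy":0,"wz":-0.95,"hand":100},{"tx":0,"ty":0,"tz":0,"wx":0,"wy":0,"wz":-0.95,"hand":100},{"tx":0,"ty":0,"tz":0,"wx":0,"wy":0,"wz":-0.95,"hand":100},{"tx":0,"ty":0,"tz":0,"wx":0,"wy":0,"wz":-0.95,"hand":100},{"tx":-1,"ty":0.45,"tz":0,"wx":0,"wy":0,"wz":0,"hand":100},{"tx":-1,"ty":0.45,"tz":0,"wx":0,"wy":0,"wz":0,"hand":100},{"tx":-1,"ty":0.45,"tz":0,"wx":0,"wy":0,"wz":0,"hand":100},{"tx":-1,"ty":0.45,"tz":0,"wx":0,"wy":0,"wz":0,"hand":100},{"tx":-1,"ty":0.45,"tz":0,"wx":0,"wy":0,"wz":0,"hand":100},{"tx":-1,"ty":0.45,"tz":0,"wx":0,"wy":0,"wz":0,"hand":100},{"tx":-1,"ty":0.45,"tz":0,"wx":0,"wy":0,"wz":0,"hand":100},{"tx":-1,"ty":0.45,"tz":0,"wx":0,"wy":0,"wz":0,"hand":100}]'
python3 st.py
python3 - <<'E'
from fk import *
import pickle
L=pickle.load(open('log.pkl','rb'))
import fk as F
# fit link lengths: yaw, L, d1,d3,d5,a3..a6, roll offset
def res(p):
    F.d=[p[0],0,p[1],0,p[2],0,p[3]];F.a=[0,0,0,p[4],p[5],0,p[6]]
    r=[]
    for o in L:
        q=np.array(o['joints'])
        T=F.fk(q,0,p[7]); Rm=T[:3,:3]@R.from_euler('z',p[8]).as_matrix()
        r+=list((T[:3,3]-o['tool_pos'])/3)
        r+=list((R.from_matrix(Rm).inv()*R.from_rotvec(o['orientation'])).as_rotvec()*30)
    return np.array(r+list((p[:7]-np.array([267,293,342.5,150,52.5,77.5,76]))/200))
s=least_squares(res,[267,293,342.5,150,52.5,77.5,76,2.7,0]); print(s.x.round(2)); print(s.fun.round(2))
E
```

```text
t: 2.45
tool_pos: [484.5, 119.5, 393.8]
orientation: [-2.033, -2.395, 0.0]
wrist_force: [1.4, 0.1, -0.2]
opening: 85.5
t 2.45 q [-0.23  0.12 -0.07  1.82  0.01  1.21  1.43] world [484.5 119.5 393.8] reader 192.9 32.5 393.8 open 85.5
tool axes in reader: x [ 1. -0. -0.] y [-0. -1. -0.] z [-0.  0. -1.] F [-0.11 -1.43 -0.21] T [ 0.   -0.05 -0.02]
[ 5.12080e+02  2.23524e+03  1.77990e+02  2.85155e+03 -3.22400e+02
  6.56150e+02 -1.16655e+03  1.05000e+00 -1.89000e+00]
[  3.51   0.12  -1.48  -1.14  -0.4    7.58  32.84 -57.14   6.14  16.33
  -4.95   8.04 -78.43  48.12  -4.68   9.92 -11.28 -15.62   1.23   9.71
  -0.82  13.51  -1.87   2.89  -6.21]
```

```bash
cat > fit.py <<'E'
from fk import *
import pickle, itertools
import fk as F
L=pickle.load(open('log.pkl','rb'))
def res(p,sg,prior=300):
    F.d=[p[0],0,p[1],0,p[2],0,p[3]];F.a=[0,0,0,p[4],p[5],0,p[6]]
    r=[]
    for o in L:
        q=np.array(o['joints'])*sg+np.concatenate([[0],p[9:14],[0]])
        T=F.fk(q,0,p[7]); Rm=T[:3,:3]@R.from_euler('z',p[8]).as_matrix()
        r+=list((T[:3,3]-o['tool_pos'])/3)
        r+=list((R.from_matrix(Rm).inv()*R.from_rotvec(o['orientation'])).as_rotvec()*100)
    return np.array(r+list((p[:7]-np.array([267,293,342.5,200,52.5,77.5,76]))/prior)+list(p[9:14]/0.3))
if __name__=='__main__':
    out=[]
    for sg in itertools.product([1,-1],repeat=4):
        s_=np.array([sg[0],1,sg[1],1,sg[2],1,sg[3]])
        for y0 in (0,):
          for r0 in (0,1.57,3.14,-1.57):
            s=least_squares(res,[267,293,342.5,200,52.5,77.5,76,y0,r0]+[0]*5,args=(s_,),max_nfev=60); out.append((s.cost,tuple(s_),s.x))
    out.sort(key=lambda t:t[0])
    for c,s,x in out[:5]: print(round(c,2),s,x.round(2).tolist())
    pickle.dump(out[0],open('kin.pkl','wb'))
E
python3 fit.py
```

```text
69.28 (np.int64(-1), np.int64(1), np.int64(-1), np.int64(1), np.int64(-1), np.int64(1), np.int64(-1)) [509.18, -466.65, 766.45, 447.1, -319.36, 882.58, -17.78, -2.22, -0.18, -0.31, 2.05, -0.29, 0.15, 0.24]
69.28 (np.int64(-1), np.int64(1), np.int64(-1), np.int64(1), np.int64(-1), np.int64(1), np.int64(-1)) [509.17, -466.65, 766.45, 447.09, -319.36, 882.58, -17.78, -2.22, -0.18, -0.31, 2.05, -0.29, 0.15, 0.24]
69.28 (np.int64(-1), np.int64(1), np.int64(-1), np.int64(1), np.int64(-1), np.int64(1), np.int64(-1)) [509.17, -466.65, 766.45, 447.09, -319.36, 882.58, -17.78, -2.22, -0.18, -0.31, 2.05, -0.29, 0.15, 0.24]
103.89 (np.int64(-1), np.int64(1), np.int64(-1), np.int64(1), np.int64(1), np.int64(1), np.int64(-1)) [325.21, -499.95, 1250.42, -38.87, -384.21, 126.98, -283.66, 2.76, -0.05, -0.06, -2.81, 0.04, 0.04, 0.73]
106.83 (np.int64(-1), np.int64(1), np.int64(-1), np.int64(1), np.int64(1), np.int64(1), np.int64(-1)) [250.91, 608.12, -222.21, 204.31, -4.37, -198.98, -297.72, -0.23, 3.1, -0.02, 3.33, 0.03, 0.03, 0.78]
```

```bash
cat > kin.py <<'E'
import numpy as np, pickle, itertools
from scipy.spatial.transform import Rotation as R
from scipy.optimize import least_squares
def fkp(q,p,sg):
    E=lambda ax,a:R.from_euler(ax,a)
    ax='zyzyzyz'; Rm=R.from_euler('z',p[7]); t=np.zeros(3)
    # after joint: z-lengths: d1 after j1, d3 after j3, d5 after j5, d7 after j7 ; x offsets e3 after j3, e5 after j5 , e6 after j6
    off=[np.array([0,0,p[0]]),np.zeros(3),np.array([p[4],0,p[1]]),np.array([0,0,0]),np.array([p[5],0,p[2]]),np.array([p[6],0,0]),np.array([0,0,p[3]])]
    off[3]=np.array([p[8],0,0])
    for i in range(7):
        Rm=Rm*E(ax[i],sg[i]*q[i]); t=t+Rm.apply(off[i])
    Rm=Rm*E('z',p[9])
    return Rm,t
P0=np.array([300,350,350,250,0,0,0,0,0,0.])
def res(p,sg,L):
    r=[]
    for o in L:
        Rm,t=fkp(o['joints'],p,sg)
        r+=list((t-o['tool_pos'])/2)+list((Rm.inv()*R.from_rotvec(o['orientation'])).as_rotvec()*200)
    return np.array(r+list(((p-P0)/150)[[0,1,2,3,4,5,6,8]]))
if __name__=='__main__':
    L=pickle.load(open('log.pkl','rb'))
    out=[]
    for sg in itertools.product([1,-1],repeat=4):
        s_=np.array([sg[0],1,sg[1],1,sg[2],1,sg[3]])
        for r0 in (0,1.57,3.14,-1.57):
            p=P0.copy();p[9]=r0
            s=least_squares(res,p,args=(s_,L),max_nfev=80); out.append((s.cost,s_,s.x,s.fun))
    out.sort(key=lambda t:t[0])
    for c,s,x,f in out[:6]: print(round(c,3),s,x.round(2).tolist())
    print(out[0][3].round(2)[-14:])
    pickle.dump(out[0][1:3],open('kin.pkl','wb'))
E
python3 kin.py
```

```text
1.451 [-1  1 -1  1 -1  1 -1] [313.21, 515.14, 417.75, 236.32, 19.74, -10.2, -43.98, -0.06, 56.86, 72.2]
1.451 [-1  1 -1  1 -1  1 -1] [313.21, 515.14, 417.75, 236.32, 19.74, -10.2, -43.98, -0.06, 56.86, 3.09]
1.451 [-1  1 -1  1 -1  1 -1] [313.21, 515.14, 417.75, 236.32, 19.74, -10.2, -43.98, -0.06, 56.86, -3.2]
1.451 [-1  1 -1  1 -1  1 -1] [313.21, 515.14, 417.75, 236.32, 19.74, -10.2, -43.98, -0.06, 56.86, 3.09]
3672.685 [-1  1 -1  1  1  1 -1] [129.32, 501.12, 390.67, 114.94, 20.98, -102.69, -43.7, -0.06, 77.71, 3.01]
3672.685 [-1  1 -1  1  1  1 -1] [129.32, 501.12, 390.67, 114.94, 20.98, -102.69, -43.7, -0.06, 77.71, 3.01]
[-0.57 -0.44 -0.29 -0.   -0.   -0.    0.09  1.1   0.45 -0.09  0.13 -0.07
 -0.29  0.38]
```

```bash
cat > ik.py <<'E'
from kin import *
lo=np.array([-2.88,-.31,-1.54,.2,-1.41,.19,-2.57])+.03;hi=np.array([2.88,2.03,1.56,2.42,4.55,2.02,2.57])-.03
sg,P=pickle.load(open('kin.pkl','rb'))
Xr=np.array([-0.163,0.9866,0]);Yr=np.array([-0.9866,-0.163,0]);O=np.array([548,-65.5,0]);Z=np.array([0,0,1.])
def pose(psi,r=220,n=44.5,y=0,phi=None,yaw=0):
    e=-np.cos(psi)*Xr+np.sin(psi)*Z; nn=np.sin(psi)*Xr+np.cos(psi)*Z
    t=O+79*Xr+100*Z+r*e+n*nn+y*Yr
    if phi is None: phi=np.pi/2-psi
    tz=np.sin(phi)*Xr-np.cos(phi)*Z; tx=np.cos(phi)*Xr+np.sin(phi)*Z
    Rm=R.from_matrix(np.stack([tx,np.cross(tz,tx),tz],1))
    return R.from_rotvec([0,0,yaw])*Rm,t
def ik(Rm,t,q0,reg=0.02):
    def f(q):
        a,b=fkp(q,P,sg); return np.concatenate([(b-t)/5,(a.inv()*Rm).as_rotvec()*40,(q-q0)*reg])
    s=least_squares(f,np.clip(q0,lo+1e-3,hi-1e-3),bounds=(lo,hi)); a,b=fkp(s.x,P,sg)
    return s.x,np.linalg.norm(b-t),np.degrees((a.inv()*Rm).magnitude())
if __name__=='__main__':
    q=pickle.load(open('log.pkl','rb'))[-1]['joints']
    for psi in [1.8,1.6,1.4,1.2,1.0,.8,.6,.4,.2,.1,0]:
        q,e,an=ik(*pose(psi),q); print(psi,pose(psi)[1].round(0),q.round(2),round(e,1),round(an,1))
E
python3 ik.py
```

```text
1.8 [520. 105. 304.] [-0.32  0.29 -0.02  1.85  0.27  1.05  1.25] 0.0 0.0
1.6 [527.  63. 319.] [-0.17  0.26 -0.02  1.85  0.04  1.04  1.53] 0.0 0.0
1.4 [534.  19. 324.] [-0.01  0.27 -0.02  1.81 -0.18  1.1   1.79] 0.0 0.0
1.2 [541. -25. 321.] [ 0.14  0.32 -0.02  1.76 -0.37  1.21  2.01] 0.0 0.0
1.0 [548. -68. 309.] [ 0.28  0.41 -0.03  1.69 -0.5   1.35  2.18] 0.0 0.0
0.8 [ 555. -107.  289.] [ 0.4   0.53 -0.04  1.61 -0.6   1.5   2.29] 0.0 0.0
0.6 [ 561. -142.  261.] [ 0.5   0.67 -0.07  1.52 -0.68  1.64  2.37] 0.0 0.0
0.4 [ 565. -170.  227.] [ 0.58  0.82 -0.1   1.43 -0.73  1.78  2.41] 0.0 0.0
0.2 [ 569. -192.  187.] [ 0.64  0.98 -0.14  1.33 -0.78  1.91  2.43] 0.0 0.0
0.1 [ 570. -199.  166.] [ 0.67  1.06 -0.15  1.28 -0.81  1.97  2.43] 0.0 0.0
0 [ 571. -205.  144.] [ 0.74  1.15 -0.27  1.24 -0.78  1.99  2.39] 0.0 0.0
```

```bash
python3 - <<'E'
from h import *
from ik import Xr,Yr,O
A=np.stack([Xr,Yr,[0,0,1]])
for n in ['top','scene']:
    f=dict(np.load(n+'0.npz')); W=(cloud(f)-O)@A.T
    m=(W[...,2]>130)&(abs(W[...,1])<130)&(W[...,0]>60)&(W[...,0]<150)
    dark=f['frame'].max(2)<60
    P=W[m&dark]; 
    k=np.polyfit(P[:,2],P[:,0],1); print(n,'dark',len(P),'X=',k.round(3),'theta',np.pi/2+np.arctan(k[0]),'X at z=100',np.polyval(k,100), 'resid',np.std(P[:,0]-np.polyval(k,P[:,2])))
    Q=W[m&~dark&(W[...,2]>262)]; print('tab y',np.percentile(Q[:,1],[1,50,99]).round(1),'x',np.percentile(Q[:,0],[1,99]).round(1),'zmax',np.percentile(Q[:,2],99))
    Q=W[m&~dark&(W[...,2]>180)&(W[...,2]<262)]; print('lid y',np.percentile(Q[:,1],[1,99]).round(1))
    Wd=cloud(f); b=(Wd[...,2]>20)&(Wd[...,0]>500)&(Wd[...,0]<760)&(Wd[...,1]<-190)&(Wd[...,1]>-650)
    print('obst',b.sum(), np.percentile(Wd[b],[1,50,99],axis=0).round(0).tolist() if b.sum() else '')
E
```

```text
top dark 873 X= [ 0.141 64.865] theta 1.710768172912556 X at z=100 78.9545477954283 resid 0.15952237846704745
tab y [-32.3   2.7  35.8] x [104.3 113.2] zmax 287.52797997652476
lid y [-96.6 100.8]
obst 51 [[500.0, -255.0, 28.0], [502.0, -239.0, 67.0], [506.0, -226.0, 72.0]]
scene dark 2348 X= [ 0.14  64.495] theta 1.7096767608014583 X at z=100 78.47257510627901 resid 0.3991450469086259
tab y [-36.9  -9.3  31.9] x [103.4 111.9] zmax 286.52957535710976
lid y [-101.8   96.5]
obst 544 [[500.0, -262.0, 20.0], [505.0, -242.0, 44.0], [510.0, -226.0, 71.0]]
```

```bash
python3 -m crank '[{"tx":-0.91,"ty":0.36,"tz":0,"wx":0,"wy":0,"wz":0,"hand":70},{"tx":-0.91,"ty":0.36,"tz":0,"wx":0,"wy":0,"wz":0,"hand":70},{"tx":-0.91,"ty":0.36,"tz":0,"wx":0,"wy":0,"wz":0,"hand":70},{"tx":0,"ty":0,"tz":0,"wx":0,"wy":0,"wz":0,"hand":70},{"tx":0,"ty":0,"tz":0,"wx":0,"wy":0,"wz":0,"hand":70},{"tx":0,"ty":0,"tz":0,"wx":0,"wy":0,"wz":0,"hand":70}]'
python3 st.py; python3 - <<'E'
from h import *
for n in ['top','scene','wrist']:
    f=grab_frame(n); save(n+'1',f); np.savez(n+'1.npz',**f)
E
```

```text
t: 3.05
tool_pos: [528.9, 46.3, 393.6]
orientation: [-2.031, -2.396, 0.0]
wrist_force: [-0.2, -0.3, 1.0]
opening: 59.7
t 3.05 q [-0.14  0.18 -0.    1.75 -0.    1.22  1.6 ] world [528.9  46.3 393.6] reader 113.4 0.6 393.6 open 59.7
tool axes in reader: x [1.    0.001 0.001] y [ 0.001 -1.    -0.001] z [ 0.001  0.001 -1.   ] F [-0.23  0.21  1.02] T [ 0.05 -0.04 -0.02]
```

View pics/wrist1.png

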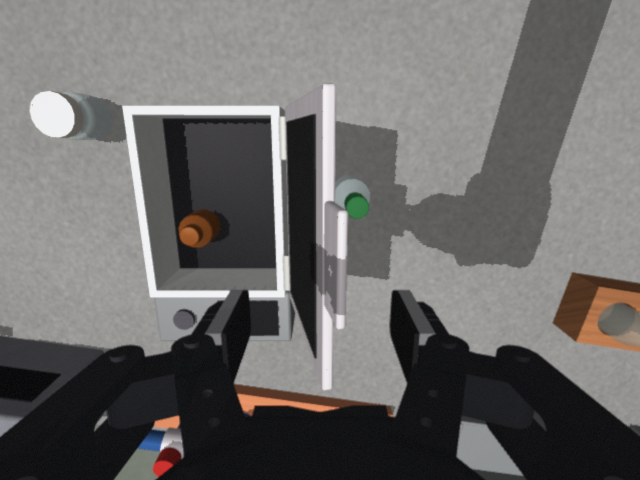

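View pics/scene1.png

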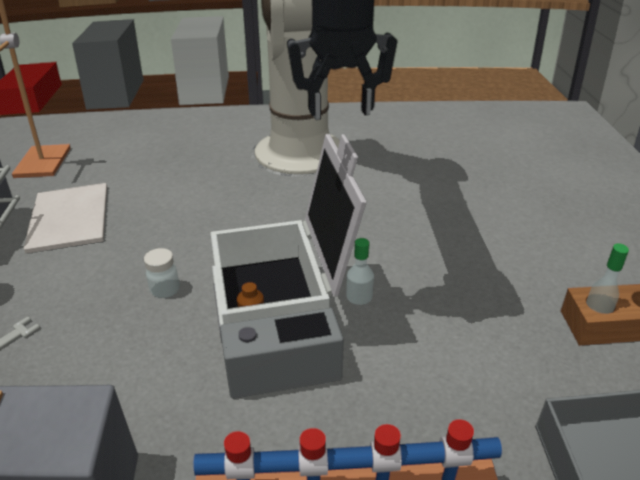

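The wrist view shows the tab at about (335,265) between the open fingers, whose tips are near (240,300) and (400,300). The lid has sunk back a little further. I'll measure the fingertip extent and the lid angle now.

```bash
python3 - <<'E'
from h import *
from ik import Xr,Yr,O
A=np.stack([Xr,Yr,[0,0,1]])
f=dict(np.load('wrist1.npz')); W=cloud(f,f['T_tool_cam'])
m=(abs(W[...,1])<20)&(W[...,2]<90)&(abs(W[...,0])<60)&(W[...,2]>20)
P=W[m]; print('tip z',np.percentile(P[:,2],[50,90,99,100]).round(1)); Q=P[P[:,2]>np.percentile(P[:,2],85)]; print('x',np.unique((Q[:,0]/2).round()*2,return_counts=True))
o=get_obs(); M=R.from_rotvec(o['orientation']).as_matrix()
Wr=((W@M.T+o['tool_pos'])-O)@A.T
for n,Wq,fr in [('wrist',Wr,f['frame'])]+[(n,(cloud(g)-O)@A.T,g['frame']) for n in('top','scene') for g in [dict(np.load(n+'1.npz'))]]:
    m=(Wq[...,2]>120)&(Wq[...,2]<280)&(abs(Wq[...,1])<100)&(Wq[...,0]>75)&(Wq[...,0]<150)&(fr.max(2)<60)
    P=Wq[m]
    if len(P)>50:
        k=np.polyfit(P[:,2],P[:,0],1); print(n,len(P),'theta',np.pi/2+np.arctan(k[0]),np.polyval(k,100))
    m=(Wq[...,2]>265)&(Wq[...,2]<300)&(abs(Wq[...,1])<60)&(Wq[...,0]>75)&(Wq[...,0]<150)&(fr.min(2)>90)
    P=Wq[m]; print(n,'tab',len(P),np.percentile(P,[2,98],axis=0).round(1).tolist())
E
```

```text
tip z [38.1 57.7 65.8 68.5]
x (array([-42., -40., -38., -36., -34., -32., -30.,  30.,  32.,  34.,  36.,
        40.,  42.,  44.]), array([ 26,  33,   6,  22,  52,  47, 371, 350,  44,  47,  47,  28,  28,
        10]))
wrist 5460 theta 1.8020291983530625 77.84147082069998
wrist tab 2109 [[119.3, -31.6, 266.1], [128.3, 34.9, 283.0]]Traceback (most recent call last):
  File "<stdin>", line 15, in <module>
    return _quantile_unchecked(
        a, q, axis, out, overwrite_input, method, keepdims, weights)
    return _ureduce(a,
                    func=_quantile_ureduce_func,
    ...<5 lines>...
                    overwrite_input=overwrite_input,
                    method=method)
    r = func(a, **kwargs)
    result = _quantile(arr,
                       quantiles=q,
    ...<2 lines>...
                       out=out,
                       weights=wgt)
    slices_having_nans = np.isnan(arr[-1, ...])
                                  ~~~^^^^^^^^^
IndexError: index -1 is out of bounds for axis 0 with size 0
```

```bash
python3 -m crank '[{"tx":-0.02,"ty":0,"tz":0.53,"wx":0,"wy":0,"wz":0,"hand":70},{"tx":-0.02,"ty":0,"tz":0.53,"wx":0,"wy":0,"wz":0,"hand":70},{"tx":-0.02,"ty":0,"tz":0.53,"wx":0,"wy":0,"wz":0,"hand":70},{"tx":-0.02,"ty":0,"tz":0.53,"wx":0,"wy":0,"wz":0,"hand":70},{"tx":0,"ty":0,"tz":0,"wx":0,"wy":0,"wz":0,"hand":70}]'
python3 st.py
```

```text
t: 3.7
tool_pos: [528.3, 43.3, 328.3]
orientation: [-2.03, -2.394, 0.005]
wrist_force: [0.2, -0.6, 0.9]
opening: 60.0
t 3.7 q [-0.13  0.23  0.    1.83 -0.    1.08  1.6 ] world [528.3  43.3 328.3] reader 110.5 1.7 328.3 open 60.0
tool axes in reader: x [1.    0.001 0.   ] y [ 0.001 -1.    -0.004] z [ 0.     0.004 -1.   ] F [-0.61 -0.11  0.87] T [0.05 0.04 0.  ]
```

```bash
python3 -m crank '[{"tx":-0.24,"ty":0,"tz":-0.034,"wx":0,"wy":0.3,"wz":0,"hand":70},{"tx":-0.24,"ty":0,"tz":-0.034,"wx":0,"wy":0.3,"wz":0,"hand":70},{"tx":-0.24,"ty":0,"tz":-0.034,"wx":0,"wy":0.3,"wz":0,"hand":70},{"tx":-0.24,"ty":0,"tz":-0.034,"wx":0,"wy":0.3,"wz":0,"hand":70},{"tx":-0.24,"ty":0,"tz":-0.034,"wx":0,"wy":0.3,"wz":0,"hand":70},{"tx":-0.24,"ty":0,"tz":-0.034,"wx":0,"wy":0.3,"wz":0,"hand":70},{"tx":-0.24,"ty":0,"tz":-0.034,"wx":0,"wy":0.3,"wz":0,"hand":70},{"tx":-0.24,"ty":0,"tz":-0.034,"wx":0,"wy":0.3,"wz":0,"hand":70}]'
cat >> st.py <<'E'
# tool pose relative to hinge: psi, r, n ; pad lines
X=p@Xr-79; z=p[2]-100; tz=A@M[:,2]; psi=np.pi/2-np.arctan2(tz[0],-tz[2])
print('psi %.3f r %.1f n %.1f'%(psi,-X*np.cos(psi)+z*np.sin(psi),X*np.sin(psi)+z*np.cos(psi)))
import sys
if len(sys.argv)>1:
    k=sys.argv[1]
    for nm in ('wrist','scene'):
        f=grab_frame(nm); save(nm+k,f)
        W=cloud(f,np.array(f['T_tool_cam'])) if nm=='wrist' else cloud(f)
        if nm=='wrist': W=W@M.T+o['tool_pos']
        Wq=(W-O)@A.T; a=np.arctan2(Wq[...,2]-100,-(Wq[...,0]-79)); rr=np.hypot(Wq[...,2]-100,Wq[...,0]-79)
        fr=f['frame']
        # lid plate parts away from tab and fingers : |y|>45
        mm=(rr>60)&(rr<165)&(abs(Wq[...,1])>50)&(abs(Wq[...,1])<98)&(Wq[...,2]>104)&(a>0.02)&(a<1.95)
        if mm.sum()>30: print(nm,'lid angle',np.percentile(a[mm],[10,50,90]).round(3),mm.sum())
E
python3 st.py a
```

```text
t: 4.5
tool_pos: [539.4, -13.6, 333.2]
orientation: [-1.9, -2.243, -0.243]
wrist_force: [-0.9, 1.1, -1.3]
opening: 59.9
t 4.5 q [ 0.09  0.28  0.02  1.78 -0.27  1.16  1.96] world [539.4 -13.6 333.2] reader 52.6 -0.0 333.2 open 59.9
tool axes in reader: x [0.968 0.001 0.25 ] y [ 0.001 -1.     0.001] z [ 0.25  -0.001 -0.968] F [ 1.27  0.71 -1.35] T [-0.09  0.01 -0.01]
psi 1.318 r 232.4 n 32.8
wrist lid angle [1.61  1.622 1.647] 10449
scene lid angle [1.597 1.607 1.628] 1174
```

View pics/scenea.png

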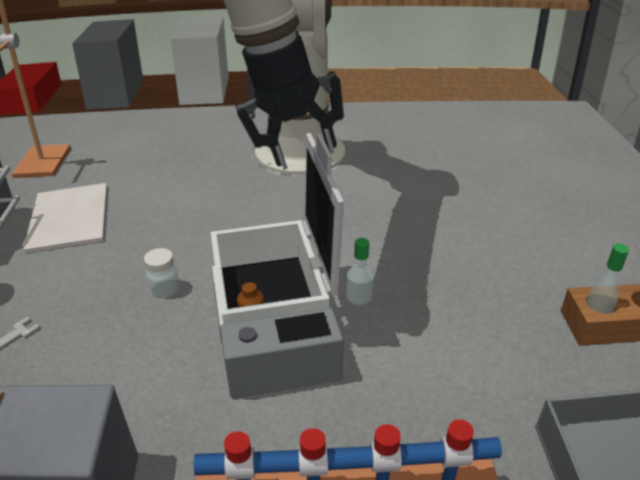

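The rear finger has tipped the lid to about 1.61, as the geometry predicted, so I'll keep going.

```bash
python3 -m crank '[{"tx":-0.24,"ty":0,"tz":-0.02,"wx":0,"wy":0.3,"wz":0,"hand":70},{"tx":-0.24,"ty":0,"tz":-0.02,"wx":0,"wy":0.3,"wz":0,"hand":70},{"tx":-0.24,"ty":0,"tz":-0.02,"wx":0,"wy":0.3,"wz":0,"hand":70},{"tx":-0.24,"ty":0,"tz":-0.02,"wx":0,"wy":0.3,"wz":0,"hand":70},{"tx":-0.24,"ty":0,"tz":-0.02,"wx":0,"wy":0.3,"wz":0,"hand":70},{"tx":-0.24,"ty":0,"tz":-0.02,"wx":0,"wy":0.3,"wz":0,"hand":70},{"tx":-0.24,"ty":0,"tz":-0.02,"wx":0,"wy":0.3,"wz":0,"hand":70},{"tx":-0.24,"ty":0,"tz":-0.02,"wx":0,"wy":0.3,"wz":0,"hand":70}]'
python3 st.py b
```

```text
t: 5.4
tool_pos: [548.6, -68.6, 317.0]
orientation: [-1.76, -2.077, -0.455]
wrist_force: [0.9, 0.7, 0.6]
opening: 59.5
t 5.4 q [ 0.28  0.41  0.03  1.7  -0.47  1.31  2.23] world [548.6 -68.6 317. ] reader -3.2 -0.1 317.0 open 59.5
tool axes in reader: x [0.876 0.001 0.483] y [ 0.001 -1.     0.001] z [ 0.483 -0.001 -0.876] F [ 0.55 -1.    0.56] T [-0.18 -0.04 -0.07]
psi 1.067 r 229.7 n 32.9
wrist lid angle [1.358 1.371 1.395] 10641
scene lid angle [1.347 1.36  1.402] 421
```

```bash
python3 -m crank '[{"tx":-0.24,"ty":0,"tz":-0.034,"wx":0,"wy":0.3,"wz":0,"hand":70},{"tx":-0.24,"ty":0,"tz":-0.034,"wx":0,"wy":0.3,"wz":0,"hand":70},{"tx":-0.24,"ty":0,"tz":-0.034,"wx":0,"wy":0.3,"wz":0,"hand":70},{"tx":-0.24,"ty":0,"tz":-0.034,"wx":0,"wy":0.3,"wz":0,"hand":70},{"tx":-0.24,"ty":0,"tz":-0.034,"wx":0,"wy":0.3,"wz":0,"hand":70},{"tx":-0.12,"ty":0,"tz":-0.017,"wx":0,"wy":0.15,"wz":0,"hand":70},{"tx":0,"ty":0,"tz":0,"wx":0,"wy":0,"wz":0,"hand":70},{"tx":0,"ty":0,"tz":0,"wx":0,"wy":0,"wz":0,"hand":70}]'
python3 st.py c; python3 kin.py | tail -3; python3 - <<'E'
from ik import *
q=pickle.load(open('log.pkl','rb'))[-1]['joints']
for yaw in (0,):
  for ps in [.9,.7,.5,.3,.2,.1,0]:
    q,e,an=ik(*pose(ps,230,32,phi=np.pi/2-max(ps,.15)),q,.3); print(ps,q.round(2),round(e,1),round(an,1))
E
```

```text
t: 6.3
tool_pos: [554.0, -105.0, 299.2]
orientation: [-1.66, -1.955, -0.583]
wrist_force: [-0.4, 0.7, 0.1]
opening: 59.7
t 6.3 q [ 0.39  0.53  0.02  1.63 -0.57  1.43  2.36] world [ 554.  -105.   299.2] reader -39.9 0.5 299.2 open 59.7
tool axes in reader: x [ 0.78  -0.001  0.625] y [-0.001 -1.    -0.   ] z [ 0.625 -0.    -0.78 ] F [0.76 0.33 0.1 ] T [-0.61 -0.12 -0.02]
psi 0.895 r 229.8 n 31.8
wrist lid angle [1.142 1.155 1.184] 9069
scene lid angle [1.175 1.224 1.281] 626
27549.968 [-1  1  1  1 -1  1 -1] [-558.06, 107.92, -48.96, 316.96, -68.41, -329.71, -105.82, 0.15, -884.94, 3.12]
[-0.38 -0.08 -0.03  5.84  0.13  1.61  0.38  1.03  0.74  0.33  0.07 -0.11
  0.02  0.1 ]
0.9 [ 0.38  0.54  0.02  1.61 -0.55  1.45  2.34] 0.0 0.0
0.7 [ 0.49  0.7  -0.01  1.5  -0.62  1.59  2.43] 0.0 0.0
0.5 [ 0.58  0.87 -0.04  1.39 -0.68  1.72  2.48] 0.0 0.0
0.3 [ 0.64  1.05 -0.08  1.26 -0.72  1.86  2.5 ] 0.0 0.0
0.2 [ 0.67  1.14 -0.1   1.2  -0.74  1.92  2.5 ] 0.0 0.0
0.1 [ 0.68  1.21 -0.11  1.15 -0.75  1.95  2.5 ] 0.0 0.0
0 [ 0.68  1.25 -0.11  1.12 -0.74  1.95  2.51] 0.0 0.0
```

```bash
python3 - <<'E'
from ik import *
q0=pickle.load(open('log.pkl','rb'))[-1]['joints']
for nm,tw in dict(none=[0,0,0],wz8=[0,0,.14],wxp=[.2,0,0],wxm=[-.2,0,0]).items():
  q=q0
  for ps in [.8,.5,.3,.1,0]:
    Rm,t=pose(ps,230,32,phi=np.pi/2-max(ps,.25)); q,e,an=ik(Rm*R.from_rotvec(tw),t,q,.3)
    if ps in(.8,.3,0): print(nm,ps,q.round(2),round(e,1),round(an,1))
E
```

```text
none 0.8 [ 0.44  0.62  0.01  1.56 -0.59  1.52  2.39] 0.0 0.0
none 0.3 [ 0.65  1.05 -0.08  1.26 -0.72  1.86  2.5 ] 0.0 0.0
none 0 [ 0.66  1.2  -0.08  1.16 -0.71  1.88  2.53] 0.0 0.0
wz8 0.8 [ 0.42  0.62  0.04  1.56 -0.6   1.52  2.26] 0.0 0.0
wz8 0.3 [ 0.63  1.05 -0.06  1.26 -0.73  1.86  2.37] 0.0 0.0
wz8 0 [ 0.65  1.2  -0.06  1.16 -0.73  1.89  2.4 ] 0.0 0.0
wxp 0.8 [ 0.38  0.7   0.02  1.43 -0.47  1.68  2.33] 0.0 0.0
wxp 0.3 [ 0.6   1.12 -0.11  1.13 -0.59  1.99  2.46] 0.0 0.0
wxp 0 [ 0.68  1.27 -0.24  1.02 -0.5   1.99  2.44] 0.0 0.0
wxm 0.8 [ 0.49  0.54  0.01  1.69 -0.73  1.37  2.48] 0.0 0.0
wxm 0.3 [ 0.71  0.99 -0.1   1.41 -0.83  1.71  2.54] 0.0 0.0
wxm 0 [ 0.78  1.15 -0.18  1.31 -0.77  1.7   2.54] 0.0 0.0
```

```bash
python3 -m crank '[{"tx":0,"ty":0,"tz":0,"wx":0,"wy":0,"wz":0.17,"hand":70},{"tx":0,"ty":0,"tz":0,"wx":0,"wy":0,"wz":0.17,"hand":70},{"tx":0,"ty":0,"tz":0,"wx":0,"wy":0,"wz":0.17,"hand":70},{"tx":0,"ty":0,"tz":0,"wx":0,"wy":0,"wz":0.17,"hand":70},{"tx":0,"ty":0,"tz":0,"wx":0,"wy":0,"wz":0.17,"hand":70},{"tx":0,"ty":0,"tz":0,"wx":0,"wy":0,"wz":0.17,"hand":70}]'
python3 st.py d
```

```text
t: 7.0
tool_pos: [554.1, -104.9, 299.5]
orientation: [-1.753, -1.852, -0.542]
wrist_force: [-0.5, 0.1, -0.6]
opening: 60.0
t 7.0 q [ 0.38  0.53  0.04  1.63 -0.58  1.43  2.26] world [ 554.1 -104.9  299.5] reader -39.8 0.4 299.5 open 60.0
tool axes in reader: x [ 0.776 -0.108  0.622] y [-0.085 -0.994 -0.068] z [ 0.625 -0.    -0.78 ] F [ 0.18  0.53 -0.55] T [-0.65 -0.09 -0.01]
psi 0.895 r 230.0 n 32.0
wrist lid angle [1.035 1.056 1.081] 3236
scene lid angle [1.06  1.102 1.158] 1082
```

```bash
python3 -m crank '[{"tx":-0.04,"ty":0.004,"tz":-0.005,"wx":0.005,"wy":0.05,"wz":0,"hand":70},{"tx":-0.04,"ty":0.004,"tz":-0.005,"wx":0.005,"wy":0.05,"wz":0,"hand":70},{"tx":-0.04,"ty":0.004,"tz":-0.005,"wx":0.005,"wy":0.05,"wz":0,"hand":70},{"tx":-0.04,"ty":0.004,"tz":-0.005,"wx":0.005,"wy":0.05,"wz":0,"hand":70},{"tx":-0.04,"ty":0.004,"tz":-0.005,"wx":0.005,"wy":0.05,"wz":0,"hand":70},{"tx":-0.04,"ty":0.004,"tz":-0.005,"wx":0.005,"wy":0.05,"wz":0,"hand":70},{"tx":-0.04,"ty":0.004,"tz":-0.005,"wx":0.005,"wy":0.05,"wz":0,"hand":70},{"tx":-0.04,"ty":0.004,"tz":-0.005,"wx":0.005,"wy":0.05,"wz":0,"hand":70},{"tx":-0.04,"ty":0.004,"tz":-0.005,"wx":0.005,"wy":0.05,"wz":0,"hand":70},{"tx":-0.04,"ty":0.004,"tz":-0.005,"wx":0.005,"wy":0.05,"wz":0,"hand":70}]'
python3 st.py e
```

```text
t: 8.1
tool_pos: [555.7, -115.2, 292.8]
orientation: [-1.718, -1.817, -0.578]
wrist_force: [0.4, -0.7, -0.7]
opening: 60.0
t 8.1 q [ 0.41  0.57  0.04  1.61 -0.6   1.47  2.29] world [ 555.7 -115.2  292.8] reader -50.3 0.5 292.8 open 60.0
tool axes in reader: x [ 0.742 -0.107  0.662] y [-0.081 -0.994 -0.071] z [ 0.666 -0.001 -0.746] F [-0.7  -0.26 -0.68] T [-0.88 -0.18  0.05]
psi 0.842 r 229.9 n 31.9
wrist lid angle [0.872 0.912 0.964] 6790
scene lid angle [0.903 0.936 0.991] 1575
```

View pics/scenee.png

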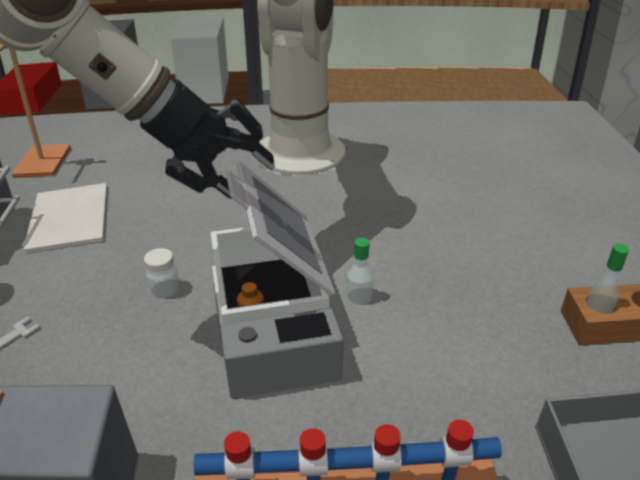

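View pics/wriste.png

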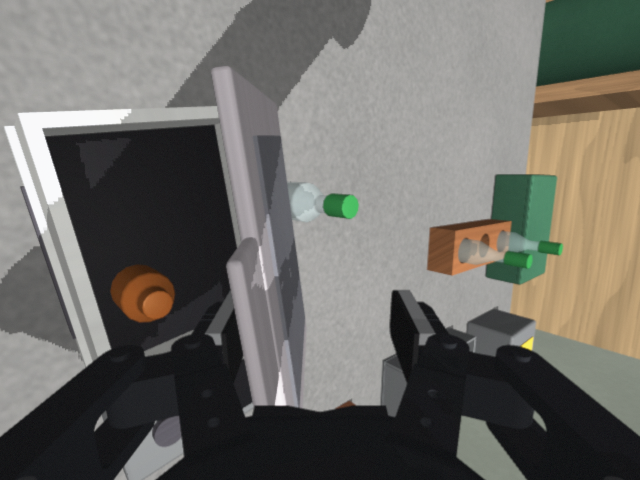

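The tab, at about (245,190) in the scene view, sits just above the front finger at about (220,185), and the lid has about 0.05 rad left to fall to it. I'll let it settle there and then carry it down.

```bash
python3 -m crank '[{"tx":-0.04,"ty":0.004,"tz":-0.005,"wx":0.005,"wy":0.05,"wz":0,"hand":70},{"tx":-0.04,"ty":0.004,"tz":-0.005,"wx":0.005,"wy":0.05,"wz":0,"hand":70},{"tx":-0.04,"ty":0.004,"tz":-0.005,"wx":0.005,"wy":0.05,"wz":0,"hand":70},{"tx":-0.04,"ty":0.004,"tz":-0.005,"wx":0.005,"wy":0.05,"wz":0,"hand":70},{"tx":-0.04,"ty":0.004,"tz":-0.005,"wx":0.005,"wy":0.05,"wz":0,"hand":70},{"tx":-0.04,"ty":0.004,"tz":-0.005,"wx":0.005,"wy":0.05,"wz":0,"hand":70},{"tx":-0.08,"ty":0.008,"tz":-0.011,"wx":0.01,"wy":0.1,"wz":0,"hand":70},{"tx":-0.08,"ty":0.008,"tz":-0.011,"wx":0.01,"wy":0.1,"wz":0,"hand":70},{"tx":-0.08,"ty":0.008,"tz":-0.011,"wx":0.01,"wy":0.1,"wz":0,"hand":70},{"tx":-0.08,"ty":0.008,"tz":-0.011,"wx":0.01,"wy":0.1,"wz":0,"hand":70},{"tx":-0.08,"ty":0.008,"tz":-0.011,"wx":0.01,"wy":0.1,"wz":0,"hand":70},{"tx":-0.08,"ty":0.008,"tz":-0.011,"wx":0.01,"wy":0.1,"wz":0,"hand":70}]'
python3 st.py f
```

```text
t: 9.4
tool_pos: [558.4, -132.5, 279.6]
orientation: [-1.656, -1.752, -0.639]
wrist_force: [0.5, -1.6, -0.7]
opening: 60.0
t 9.4 q [ 0.46  0.64  0.03  1.56 -0.64  1.53  2.34] world [ 558.4 -132.5  279.6] reader -67.8 0.6 279.6 open 60.0
tool axes in reader: x [ 0.675 -0.107  0.73 ] y [-0.074 -0.994 -0.077] z [ 0.734 -0.002 -0.679] F [-1.71 -0.25 -0.65] T [-0.97 -0.25 -0.09]
psi 0.747 r 229.7 n 32.0
wrist lid angle [0.778 0.818 0.869] 6802
scene lid angle [0.808 0.839 0.894] 1815
```

```bash
python3 -m crank '[{"tx":-0.11,"ty":0.011,"tz":-0.015,"wx":0.015,"wy":0.14,"wz":0,"hand":70},{"tx":-0.11,"ty":0.011,"tz":-0.015,"wx":0.015,"wy":0.14,"wz":0,"hand":70},{"tx":-0.11,"ty":0.011,"tz":-0.015,"wx":0.015,"wy":0.14,"wz":0,"hand":70},{"tx":-0.11,"ty":0.011,"tz":-0.015,"wx":0.015,"wy":0.14,"wz":0,"hand":70},{"tx":-0.11,"ty":0.011,"tz":-0.015,"wx":0.015,"wy":0.14,"wz":0,"hand":70},{"tx":-0.11,"ty":0.011,"tz":-0.015,"wx":0.015,"wy":0.14,"wz":0,"hand":70},{"tx":-0.11,"ty":0.011,"tz":-0.015,"wx":0.015,"wy":0.14,"wz":0,"hand":70},{"tx":-0.11,"ty":0.011,"tz":-0.015,"wx":0.015,"wy":0.14,"wz":0,"hand":70},{"tx":-0.11,"ty":0.011,"tz":-0.015,"wx":0.015,"wy":0.14,"wz":0,"hand":70},{"tx":-0.11,"ty":0.011,"tz":-0.015,"wx":0.015,"wy":0.14,"wz":0,"hand":70}]'
python3 st.py g
```

```text
t: 10.5
tool_pos: [562.1, -156.6, 256.7]
orientation: [-1.558, -1.648, -0.726]
wrist_force: [1.0, -0.8, -1.1]
opening: 59.8
t 10.5 q [ 0.54  0.76  0.01  1.49 -0.69  1.63  2.4 ] world [ 562.1 -156.6  256.7] reader -92.2 0.9 256.7 open 59.8
tool axes in reader: x [ 0.561 -0.107  0.821] y [-0.061 -0.994 -0.087] z [ 0.826 -0.002 -0.564] F [-0.98 -0.86 -1.06] T [-1.02 -0.24 -0.12]
psi 0.599 r 229.8 n 32.8
wrist lid angle [0.634 0.674 0.726] 6721
scene lid angle [0.663 0.695 0.75 ] 2105
```

View pics/wristg.png

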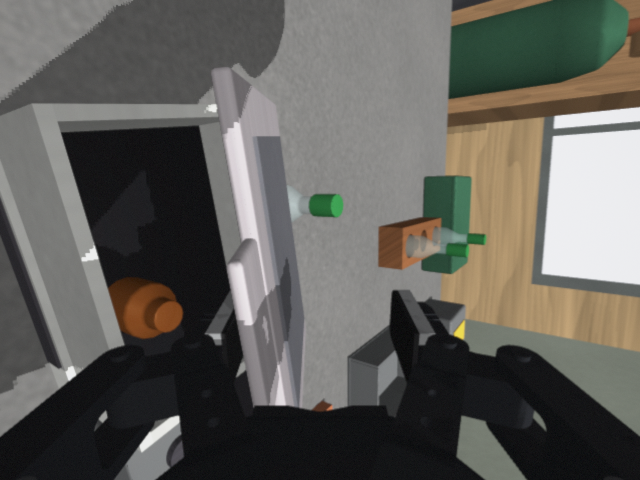

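The tab sits at the front finger, near (235,300), and the lid's angle falls at the same rate as the tool's (0.144 against 0.148 rad). So it is being carried.

```bash
python3 -m crank '[{"tx":-0.11,"ty":0.012,"tz":-0.015,"wx":0.016,"wy":0.14,"wz":0.03,"hand":70},{"tx":-0.11,"ty":0.012,"tz":-0.015,"wx":0.016,"wy":0.14,"wz":0.03,"hand":70},{"tx":-0.11,"ty":0.012,"tz":-0.015,"wx":0.016,"wy":0.14,"wz":0.03,"hand":70},{"tx":-0.11,"ty":0.012,"tz":-0.015,"wx":0.016,"wy":0.14,"wz":0.03,"hand":70},{"tx":-0.11,"ty":0.012,"tz":-0.015,"wx":0.016,"wy":0.14,"wz":0.03,"hand":70},{"tx":-0.11,"ty":0.012,"tz":-0.015,"wx":0.016,"wy":0.14,"wz":0.03,"hand":70},{"tx":-0.11,"ty":0.012,"tz":-0.015,"wx":0.016,"wy":0.14,"wz":0.03,"hand":70},{"tx":-0.11,"ty":0.012,"tz":-0.015,"wx":0.016,"wy":0.14,"wz":0.03,"hand":70},{"tx":-0.11,"ty":0.012,"tz":-0.015,"wx":0.016,"wy":0.14,"wz":0.03,"hand":70},{"tx":-0.11,"ty":0.012,"tz":-0.015,"wx":0.016,"wy":0.14,"wz":0.03,"hand":70},{"tx":-0.11,"ty":0.012,"tz":-0.015,"wx":0.016,"wy":0.14,"wz":0.03,"hand":70},{"tx":-0.11,"ty":0.012,"tz":-0.015,"wx":0.016,"wy":0.14,"wz":0.03,"hand":70}]'
python3 st.py i
```

```text
t: 11.8
tool_pos: [565.5, -180.8, 224.8]
orientation: [-1.464, -1.489, -0.8]
wrist_force: [1.4, -1.1, -0.7]
opening: 60.0
t 11.8 q [ 0.6   0.91 -0.02  1.39 -0.74  1.75  2.41] world [ 565.5 -180.8  224.8] reader -116.6 1.6 224.8 open 60.0
tool axes in reader: x [ 0.405 -0.144  0.903] y [-0.062 -0.99  -0.13 ] z [ 0.912 -0.004 -0.41 ] F [-1.33 -1.22 -0.71] T [-1.22 -0.32 -0.15]
psi 0.422 r 229.5 n 33.7
wrist lid angle [0.465 0.505 0.557] 6835
scene lid angle [0.495 0.528 0.581] 2303
```

```bash
python3 -m crank '[{"tx":-0.11,"ty":0.015,"tz":-0.015,"wx":0.02,"wy":0.14,"wz":0.02,"hand":70},{"tx":-0.11,"ty":0.015,"tz":-0.015,"wx":0.02,"wy":0.14,"wz":0.02,"hand":70},{"tx":-0.11,"ty":0.015,"tz":-0.015,"wx":0.02,"wy":0.14,"wz":0.02,"hand":70},{"tx":-0.11,"ty":0.015,"tz":-0.015,"wx":0.02,"wy":0.14,"wz":0.02,"hand":70},{"tx":-0.11,"ty":0.015,"tz":-0.015,"wx":0.02,"wy":0.14,"wz":0.02,"hand":70},{"tx":-0.11,"ty":0.015,"tz":-0.015,"wx":0.02,"wy":0.14,"wz":0.02,"hand":70},{"tx":-0.11,"ty":0.015,"tz":-0.015,"wx":0.02,"wy":0.14,"wz":0.02,"hand":70},{"tx":-0.11,"ty":0.015,"tz":-0.015,"wx":0.02,"wy":0.14,"wz":0.02,"hand":70},{"tx":-0.11,"ty":0.015,"tz":-0.015,"wx":0.02,"wy":0.14,"wz":0.02,"hand":70},{"tx":-0.11,"ty":0.015,"tz":-0.015,"wx":0.02,"wy":0.14,"wz":0.02,"hand":70},{"tx":-0.11,"ty":0.015,"tz":-0.015,"wx":0.02,"wy":0.14,"wz":0.02,"hand":70}]'
python3 st.py j
```

```text
t: 13.0
tool_pos: [567.5, -197.8, 192.1]
orientation: [-1.364, -1.353, -0.863]
wrist_force: [0.6, 0.2, -1.7]
opening: 60.1
t 13.0 q [ 0.65  1.05 -0.04  1.31 -0.78  1.86  2.4 ] world [ 567.5 -197.8  192.1] reader -133.7 2.3 192.1 open 60.1
tool axes in reader: x [ 0.252 -0.166  0.953] y [-0.048 -0.986 -0.159] z [ 0.967 -0.006 -0.256] F [ 0.15 -0.59 -1.73] T [-1.23 -0.27 -0.18]
psi 0.259 r 229.2 n 34.4
wrist lid angle [0.309 0.349 0.401] 6912
scene lid angle [0.339 0.372 0.425] 2466
```

View pics/scenej.png

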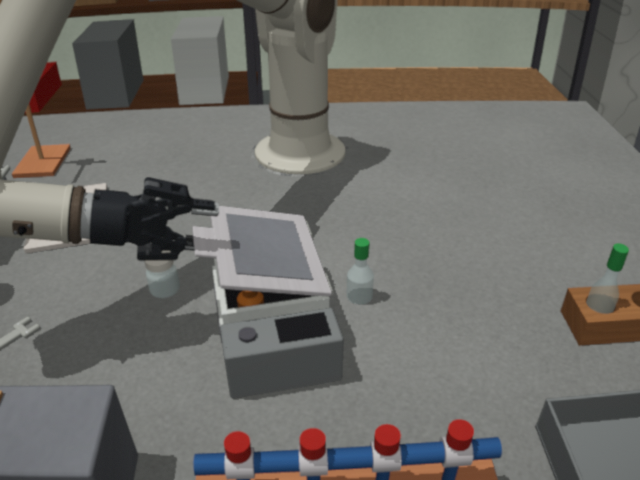

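```bash
python3 -m crank '[{"tx":-0.11,"ty":0.018,"tz":-0.015,"wx":0.024,"wy":0.14,"wz":0.02,"hand":70},{"tx":-0.11,"ty":0.018,"tz":-0.015,"wx":0.024,"wy":0.14,"wz":0.02,"hand":70},{"tx":-0.11,"ty":0.018,"tz":-0.015,"wx":0.024,"wy":0.14,"wz":0.02,"hand":70},{"tx":-0.11,"ty":0.018,"tz":-0.015,"wx":0.024,"wy":0.14,"wz":0.02,"hand":70},{"tx":-0.11,"ty":0.018,"tz":-0.015,"wx":0.024,"wy":0.14,"wz":0.02,"hand":70},{"tx":-0.11,"ty":0.018,"tz":-0.015,"wx":0.024,"wy":0.14,"wz":0.02,"hand":70},{"tx":-0.11,"ty":0.018,"tz":-0.015,"wx":0.024,"wy":0.14,"wz":0.02,"hand":70}]'
python3 st.py k
```

```text
t: 13.8
tool_pos: [568.7, -205.8, 169.8]
orientation: [-1.297, -1.268, -0.898]
wrist_force: [0.6, -1.1, -0.7]
opening: 59.5
t 13.8 q [ 0.67  1.14 -0.06  1.25 -0.8   1.92  2.39] world [ 568.7 -205.8  169.8] reader -141.8 2.5 169.8 open 59.5
tool axes in reader: x [ 0.151 -0.18   0.972] y [-0.034 -0.984 -0.177] z [ 0.988 -0.006 -0.155] F [-1.19 -0.43 -0.74] T [-1.27 -0.23 -0.17]
psi 0.155 r 228.9 n 34.9
wrist lid angle [0.209 0.248 0.302] 6978
scene lid angle [0.238 0.27  0.324] 2597
```

View pics/wristk.png

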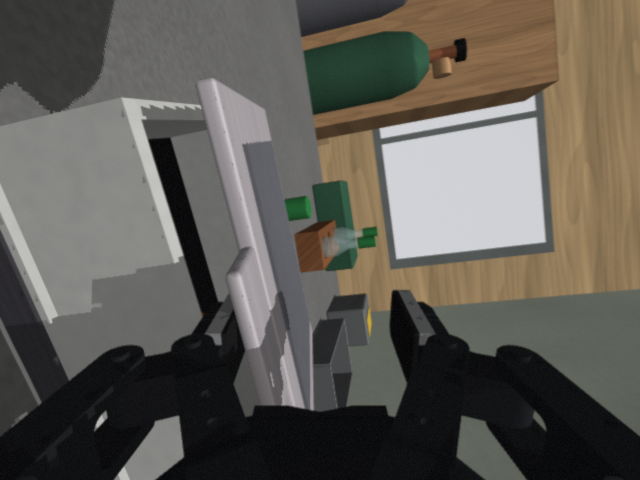

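```bash
python3 -m crank '[{"tx":-0.074,"ty":0.0135,"tz":0,"wx":0,"wy":0,"wz":0,"hand":70},{"tx":-0.074,"ty":0.0135,"tz":0,"wx":0,"wy":0,"wz":0,"hand":70},{"tx":-0.074,"ty":0.0135,"tz":0,"wx":0,"wy":0,"wz":0,"hand":70},{"tx":-0.074,"ty":0.0135,"tz":0,"wx":0,"wy":0,"wz":0,"hand":70},{"tx":-0.074,"ty":0.0135,"tz":0,"wx":0,"wy":0,"wz":0,"hand":70},{"tx":-0.074,"ty":0.0135,"tz":0,"wx":0,"wy":0,"wz":0,"hand":70},{"tx":-0.074,"ty":0.0135,"tz":0,"wx":0,"wy":0,"wz":0,"hand":70},{"tx":-0.074,"ty":0.0135,"tz":0,"wx":0,"wy":0,"wz":0,"hand":70}]'
python3 st.py l
```

```text
t: 14.7
tool_pos: [569.1, -208.4, 152.2]
orientation: [-1.297, -1.269, -0.897]
wrist_force: [-0.4, 0.4, -1.8]
opening: 59.6
t 14.7 q [ 0.67  1.17 -0.06  1.23 -0.8   1.92  2.4 ] world [ 569.1 -208.4  152.2] reader -144.4 2.4 152.2 open 59.6
tool axes in reader: x [ 0.152 -0.18   0.972] y [-0.034 -0.984 -0.176] z [ 0.988 -0.006 -0.156] F [ 0.43  0.37 -1.8 ] T [-1.27 -0.19  0.08]
psi 0.156 r 228.8 n 16.8
wrist lid angle [0.113 0.152 0.207] 8739
scene lid angle [0.142 0.175 0.228] 2615
```

View pics/scenel.png

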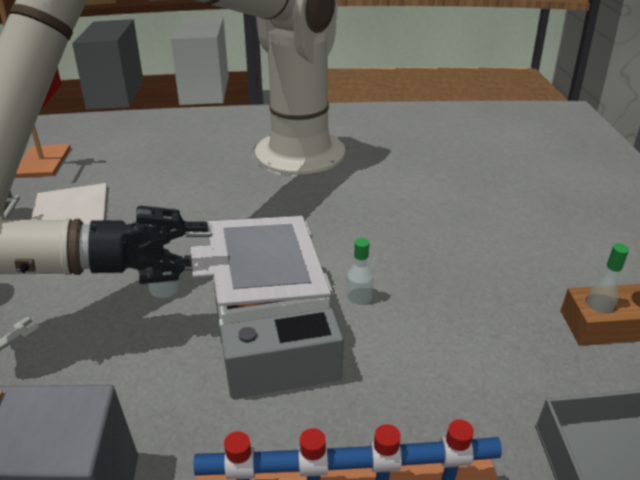

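```bash
python3 -m crank '[{"tx":-0.05,"ty":0.009,"tz":0,"wx":0,"wy":0,"wz":0,"hand":70},{"tx":-0.05,"ty":0.009,"tz":0,"wx":0,"wy":0,"wz":0,"hand":70},{"tx":-0.05,"ty":0.009,"tz":0,"wx":0,"wy":0,"wz":0,"hand":70},{"tx":-0.05,"ty":0.009,"tz":0,"wx":0,"wy":0,"wz":0,"hand":70},{"tx":-0.05,"ty":0.009,"tz":0,"wx":0,"wy":0,"wz":0,"hand":70},{"tx":-0.05,"ty":0.009,"tz":0,"wx":0,"wy":0,"wz":0,"hand":70},{"tx":-0.05,"ty":0.009,"tz":0,"wx":0,"wy":0,"wz":0,"hand":70},{"tx":-0.05,"ty":0.009,"tz":0,"wx":0,"wy":0,"wz":0,"hand":70}]'
python3 st.py m
python3 -m crank '[{"tx":-0.05,"ty":0.009,"tz":0,"wx":0,"wy":0,"wz":0,"hand":70},{"tx":-0.05,"ty":0.009,"tz":0,"wx":0,"wy":0,"wz":0,"hand":70},{"tx":-0.05,"ty":0.009,"tz":0,"wx":0,"wy":0,"wz":0,"hand":70},{"tx":-0.05,"ty":0.009,"tz":0,"wx":0,"wy":0,"wz":0,"hand":70}]'
python3 st.py n
```

```text
t: 15.6
tool_pos: [569.3, -210.4, 140.2]
orientation: [-1.298, -1.269, -0.897]
wrist_force: [0.4, 0.5, -1.6]
opening: 59.7
t 15.6 q [ 0.67  1.19 -0.06  1.22 -0.8   1.91  2.41] world [ 569.3 -210.4  140.2] reader -146.4 2.6 140.2 open 59.7
tool axes in reader: x [ 0.152 -0.18   0.972] y [-0.034 -0.984 -0.177] z [ 0.988 -0.006 -0.156] F [ 0.44 -0.49 -1.62] T [-1.22 -0.21  0.  ]
psi 0.157 r 228.9 n 4.5
wrist lid angle [0.051 0.089 0.143] 9734
scene lid angle [0.078 0.11  0.163] 2632
t: 16.1
tool_pos: [569.5, -211.5, 134.4]
orientation: [-1.297, -1.269, -0.897]
wrist_force: [-0.5, 0.5, 0.3]
opening: 59.7
t 16.1 q [ 0.67  1.2  -0.06  1.21 -0.79  1.91  2.41] world [ 569.5 -211.5  134.4] reader -147.5 2.6 134.4 open 59.7
tool axes in reader: x [ 0.152 -0.179  0.972] y [-0.034 -0.984 -0.176] z [ 0.988 -0.006 -0.156] F [0.6  0.43 0.29] T [-1.05 -0.15  0.  ]
psi 0.156 r 229.1 n -1.2
wrist lid angle [0.043 0.071 0.124] 9087
scene lid angle [0.058 0.091 0.144] 2649
```

View pics/wristn.png

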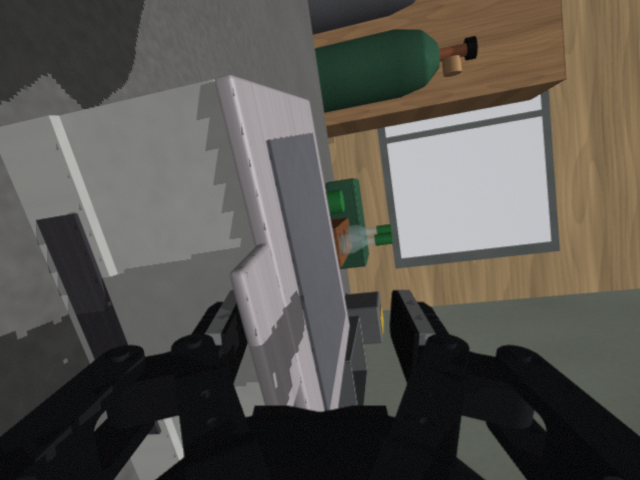

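The lid is shut: the wrist force has dropped to nearly zero and the angle no longer follows the finger. I'll lower a little more, check that the lid doesn't move, and withdraw level.

```bash
python3 -m crank '[{"tx":-0.08,"ty":0.015,"tz":0,"wx":0,"wy":0,"wz":0,"hand":70},{"tx":-0.08,"ty":0.015,"tz":0,"wx":0,"wy":0,"wz":0,"hand":70},{"tx":-0.05,"ty":0.01,"tz":0,"wx":0,"wy":0,"wz":0,"hand":70}]'
python3 st.py o
python3 -m crank '[{"tx":-0.076,"ty":0.017,"tz":-0.4,"wx":0,"wy":0,"wz":0,"hand":70},{"tx":-0.076,"ty":0.017,"tz":-0.49,"wx":0,"wy":0,"wz":0,"hand":70},{"tx":-0.076,"ty":0.017,"tz":-0.49,"wx":0,"wy":0,"wz":0,"hand":70},{"tx":0,"ty":0,"tz":-0.6,"wx":0,"wy":0,"wz":0,"hand":70},{"tx":0,"ty":0,"tz":-0.6,"wx":0,"wy":0,"wz":0,"hand":70},{"tx":0,"ty":0,"tz":-0.6,"wx":0,"wy":0,"wz":0,"hand":70},{"tx":0,"ty":0,"tz":0,"wx":0,"wy":0,"wz":0,"hand":70}]'
python3 st.py p
```

```text
t: 16.5
tool_pos: [569.6, -212.3, 127.7]
orientation: [-1.297, -1.269, -0.897]
wrist_force: [-0.1, 0.5, -0.3]
opening: 59.7
t 16.5 q [ 0.67  1.21 -0.06  1.2  -0.79  1.91  2.42] world [ 569.6 -212.3  127.7] reader -148.4 2.6 127.7 open 59.7
tool axes in reader: x [ 0.152 -0.18   0.972] y [-0.034 -0.984 -0.177] z [ 0.988 -0.006 -0.156] F [ 0.5   0.07 -0.28] T [-1.03 -0.13 -0.05]
psi 0.156 r 228.9 n -8.1
wrist lid angle [0.041 0.069 0.123] 8144
scene lid angle [0.059 0.091 0.144] 2644
t: 17.3
tool_pos: [584.4, -309.6, 136.1]
orientation: [-1.301, -1.269, -0.902]
wrist_force: [0.4, 0.1, 0.4]
opening: 59.9
t 17.3 q [ 0.86  1.34 -0.31  0.91 -0.6   2.01  2.22] world [ 584.4 -309.6  136.1] reader -246.8 3.8 136.1 open 59.9
tool axes in reader: x [ 0.152 -0.178  0.972] y [-0.039 -0.984 -0.174] z [ 0.988 -0.011 -0.157] F [-0.02 -0.45  0.41] T [-0.99 -0.16  0.06]
psi 0.158 r 327.4 n -15.4
wrist lid angle [0.037 0.066 0.124] 3514
scene lid angle [0.058 0.09  0.144] 2656
```

View pics/scenep.png

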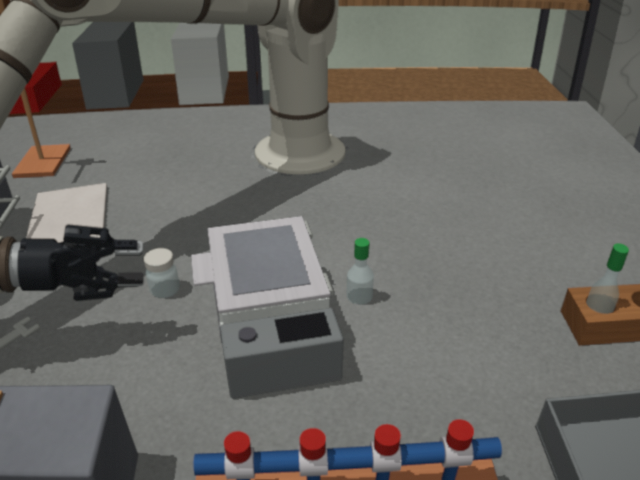

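The scene picture shows the lid flat on the rim, with the tab at about (203,268). The gripper is clear, and the jar (160,272) and flask (360,272) are where they were. As a last check I'll measure the lid's slope and the displacement of the glassware.

```bash
python3 - <<'E'
from h import *
from ik import Xr,Yr,O
A=np.stack([Xr,Yr,[0,0,1]])
for n in ['top','scene']:
    f=grab_frame(n); save(n+'_end',f); g0=dict(np.load(n+'0.npz'))
    W=(cloud(f)-O)@A.T; m=(abs(W[...,1])<95)&(W[...,0]>-70)&(W[...,0]<70)&(W[...,2]>95)
    P=W[m]; k=np.polyfit(P[:,0],P[:,2],1); print(n,'lid slope rad',-k[0].round(4),'z at 0',k[1].round(1))
    for nm,(a,b) in dict(green=(0,0),jar=(0,0)).items():
        r=[]
        for fr,Wq in ((g0['frame'],cloud(g0)),(f['frame'],cloud(f))):
            c=fr.astype(int)
            if nm=='green': mm=(c[...,1]>c[...,2]+40)&(c[...,1]>c[...,0]+40)&(abs(Wq[...,0]-519)<60)&(abs(Wq[...,1]-82)<60)
            else: mm=(c.min(2)>140)&(abs(Wq[...,0]-482)<40)&(abs(Wq[...,1]+242)<40)&(Wq[...,2]>62)&(Wq[...,2]<78)
            r.append(np.median(Wq[mm],axis=0).round(1).tolist())
        print(nm,r)
print(get_obs()['t'])
E
```

```text
top lid slope rad -0.0007 z at 0 109.7
green [[519.3, 83.4, 111.9], [518.8, 83.4, 111.7]]
jar [[482.0, -243.2, 69.3], [482.2, -243.2, 69.3]]
scene lid slope rad -0.0003 z at 0 110.1
green [[527.3, 83.5, 111.3], [528.2, 80.5, 111.2]]
jar [[484.7, -244.1, 69.8], [485.1, -243.9, 69.8]]
17.5
```

View pics/top_end.png

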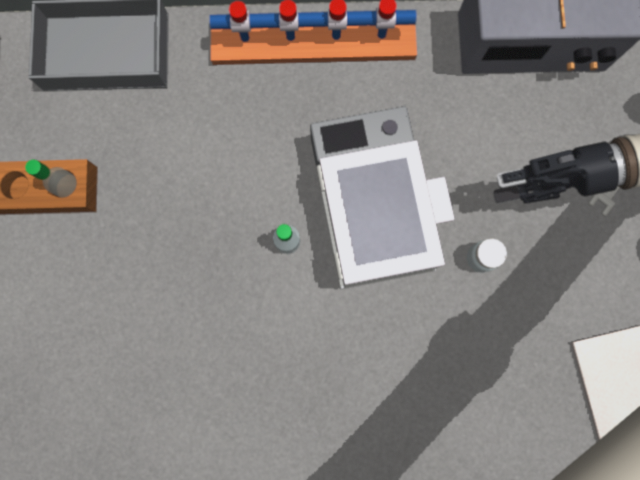

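In the top view the lid lies flat and the tab at (440,200) is free. The gripper tips at (500,185) are about 70 mm away, and the jar (490,254) and flask (286,236) have not moved.

```bash
python3 -c "
from bench import *
print(finish_job())"
```

```text
the job is handed in; nothing more can be done
None
```

The lid is shut, the gripper is about 70 mm clear of it, and I handed the job in at 17.5 s of the 72 s allowed. `finish_job()` gives no verdict.

**What I did:** I put the open fingers (60 mm apart) either side of the tab without gripping it. The rear finger tipped the lid from its back stop (1.80) to about 1.36 rad, and it then fell free until the front finger caught it from below at roughly 0.8 rad. I lowered it at about 0.15 rad/s, slowing to about 0.08 rad/s for the last few hundredths of a radian. Then I dropped the finger clear and backed straight out.

**Last checks:**
- **Lid:** its slope is under 0.001 rad in both the top and scene cameras. It did not move when the finger left.
- **Flask and jar:** both are within 1 mm of where they started in the top view. The scene view put the flask's stopper about 3 mm off. I think that is only a change in what was visible past the lid, because the top view shows no shift.
- **Sample bottle:** it is hidden under the shut lid, so I could not check it at the end. The fingers never went into the chamber.
- **Forces:** at each check, the wrist force stayed within about 2 N. I had no direct reading of the finger contact force or the hinge speed. I judged that the lid was being carried, and how fast, from it moving in step with the tool.

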